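# Put the stamping kit back in its caddy

### The arm

A 6-joint arm with a two-finger parallel gripper is mounted at the origin on the work surface. World frame = base frame: x ahead of the robot, y to its left, z up, the work surface at z = 0. Lengths are in mm, angles in degrees, forces in N, time in s.
With the tool pointing down it reaches from about 250 to 800 mm from the base axis. Payload 3.9 kg.
Tool frame: the origin (TCP) lies midway between the tips of the shut fingers; the grasp point (between the pads) lies 19 mm behind it; y points along the fingers, x is the direction in which the jaws open and shut, and the axes are right-handed (so a half turn about y gives the same grasp; the last joint's range is limited). The gripper opens to 85 mm and grips with 20 to 120 N. Pads are 22 mm wide; open, the fingers measure 114 mm over their backs; the gripper's body (76 mm by 85 mm) begins 54 mm behind the grasp point. The pads swing forward as they close: fully open they stand 13 mm farther back than shut.
Start: joints at [66.52, 14.897, -7.913, 67.191, 0, 90], TCP at [209.168, 481.522, 231.304] pointing down, gripper open.
Joint ranges: [-159.42, 159.42], [-47.68, 98.78], [-73.54, 78.23], [-108.79, 121.32], [-90, 84.71], [-180, 180]. Speed limits (degrees/s): [147.25, 147.25, 180, 180, 180, 180].

### API

Orientations are given as [roll, pitch, yaw] about the fixed x, y, z axes, in that order (R = Rz(yaw) Ry(pitch) Rx(roll)).
In Python, from cell import manip gives the robot as it stands. The module is installed in compiled form; this text tells all that it offers.
- The arm moves only by the shell command python3 -m jog 'ROWS' [OPENING] [FORCE]. ROWS is JSON, a list of rows, each a list of 6 numbers: the shift along the tool's x, y, z normalised to -1 to 1, where 1 is 0.3 m, then the turn, a rotation vector about the tool's x, y, z normalised to -1 to 1, where 1 is 0.5 rad. In form: [[x, y, z, rx, ry, rz], ...]. A call has 1 to 12 rows; each row is the pose to reach, as a shift and turn from the pose commanded when the call began, along the tool's axes at that moment; what a row does not reach only later rows make up. A row lasts 1/12 s, in which the tool goes at most 41.7 mm and 7.16 degrees, less where a joint would pass 70% of its speed; a pose out of reach is approached as far as the arm can. A call with a number of a shift or a turn outside -1 to 1 is refused whole. A call with a gripper value outside its range is refused whole. OPENING is the opening in per cent of the stroke, from 0 (shut) to 100 (fully open), set as the call begins (- or left out, the last holds). The fingers move at their own pace and stop on an object; FORCE is the grip in N (left out, the last holds). Time passes only in rows, so rows that repeat a pose let the fingers close. It gives the time, the measured TCP pose, the force and the opening at its end, in the units of the state.
- manip.get_obs(): the state, without advancing time (a new reading comes with each control period).
- manip.read_camera(name): name is "scene" or "top"; returns a dict with "pixels" (384x512x3 uint8, blue, green, red), "fovy" (degrees; the focal length in pixels is half the picture's height over the tangent of half this angle, whatever the lens; pixels are square), "cx", "cy" (the principal point, pixels), "dist" ([k1, k2, p1, p2, k3] as OpenCV has them; the pictures are not rectified), "R" (3x3) and "t" (3): a world point X has camera coordinates R X + t. Camera axes: x right, y down, z forward; pixel columns grow to the right and rows downward; lengths in mm; the calibration is good to about 2 mm. A picture is of the moment at which its call begins. There is no depth.
- manip.job_done(): hands the job in, once; it reports no verdict.
The state is a dict: "t": time; "q": joint angles; "qvel": joint speeds; "joint_torque": joint torques, N m; "tcp_pos": TCP position; "orientation": TCP orientation; "contact_force": force on the tool from outside, world axes, zero at the start; "wrist_torque": the same for the moment, N m; "opening": opening from 0.0 (shut) to 1.0 (fully open).
Only numpy, scipy, OpenCV 4.12 (cv2) and the standard library are available. Lean on these libraries where they do the work, as an engineer would, in place of code of your own. Each camera call takes 0.05 s, during which the arm holds its last target. There are 200 camera calls.

### The job

Put the stamping kit away in its wooden caddy: stand the long, the square and the round rubber stamp upright and lay the closed ink pad flat, each fully down in the pocket cut to its own outline. The wax seal and the mint tin do not belong to the kit: leave them where they are on the desk.

Things in the scene. Friction and masses are not known exactly. Their poses are not given: they have to be found in the camera images.
- stamp_long: Long wooden rubber stamp, about 65 g: rectangular base 28 mm (x) by 70 mm (y) by 22 mm high. A turned wooden handle stands on its centre: foot and waist up to z = 50 mm, a straight round grip 22 mm in diameter from z = 50 to 78 mm, domed top at 86 mm. Standing upright on the desk, loose. Origin: centre of its underside, z up. 
- stamp_square: Square wooden rubber stamp, about 60 g: base 40 by 40 mm (sides along x and y) by 22 mm high. A turned wooden handle stands on its centre: foot and waist up to z = 50 mm, a straight round grip 22 mm in diameter from z = 50 to 78 mm, domed top at 86 mm. Standing upright on the desk, loose. Origin: centre of its underside, z up. 
- stamp_round: Round wooden rubber stamp, about 55 g: round wooden base 38 mm in diameter, 22 mm high. A turned wooden handle stands on its centre: foot and waist up to z = 50 mm, a straight round grip 22 mm in diameter from z = 50 to 78 mm, domed top at 86 mm. Standing upright on the desk, loose. Origin: centre of its underside, z up. 
- ink_pad: Closed metal ink pad, about 90 g: square-cornered flat case 46 mm (x) by 70 mm (y) by 22 mm high, with a pressed rectangular panel in the lid. Lies flat and loose on the desk. Origin: centre of its underside, z up. Set in its pocket it stands 14 mm proud of the block.
- pocket_long: Fixed wooden block, 88 (x) by 104 (y) by 16 mm, one of four alike set two by two, 2 mm apart, all turned the same way, in a shallow dark caddy (196 by 228 mm; rim 18 mm, block tops 23 mm above the desk). Origin: centre of its underside, z up. Green-felted pocket in its middle, 8 mm deep (floor 8 mm, block top 16 mm above the origin): a long rectangle, 44 mm (x) by 86 mm (y).
- pocket_square: Fixed wooden block, 88 (x) by 104 (y) by 16 mm, one of four alike set two by two, 2 mm apart, all turned the same way, in a shallow dark caddy (196 by 228 mm; rim 18 mm, block tops 23 mm above the desk). Origin: centre of its underside, z up. Green-felted pocket in its middle, 8 mm deep (floor 8 mm, block top 16 mm above the origin): a square, 56 by 56 mm.
- pocket_round: Fixed wooden block, 88 (x) by 104 (y) by 16 mm, one of four alike set two by two, 2 mm apart, all turned the same way, in a shallow dark caddy (196 by 228 mm; rim 18 mm, block tops 23 mm above the desk). Origin: centre of its underside, z up. Green-felted pocket in its middle, 8 mm deep (floor 8 mm, block top 16 mm above the origin): a round, 54 mm in diameter.
- pocket_pad: Fixed wooden block, 88 (x) by 104 (y) by 16 mm, one of four alike set two by two, 2 mm apart, all turned the same way, in a shallow dark caddy (196 by 228 mm; rim 18 mm, block tops 23 mm above the desk). Origin: centre of its underside, z up. Green-felted pocket in its middle, 8 mm deep (floor 8 mm, block top 16 mm above the origin): a broad rectangle, 62 mm (x) by 86 mm (y).
- wax_seal: Sealing-wax seal, not part of the stamping kit: small round brass head 26 mm in diameter, 22 mm high, under the same turned wooden handle as the stamps, 86 mm high in all. Stands upright and loose on the desk. Origin: centre of its underside.
- mint_tin: Mint tin, not part of the stamping kit: flat metal tin with rounded corners, 60 mm (x) by 94 mm (y) by 22 mm high, larger than the ink pad. Lies loose on the desk. Origin: centre of its underside.
Things that resemble listed ones, but are neither listed nor needed, are in the scene too. Leave any blue, orange or purple look-alike of the stamp_long alone.

How it is judged (in metres and radians):
At the end, for the whole second after the job is handed in: Each stamp and the ink pad rests in its own pocket: centre within 14 mm of the block's centre, underside no more than 3.5 mm above the pocket floor, tilted under 0.1 rad, released, at rest. Wax seal and mint tin level (under 0.1 rad) and within 15 mm of where they began (horizontal distance between stamp_long and pocket_long below 0.014 m and z of stamp_long in the frame of pocket_long between 0.004 and 0.0115 m and angle between each of stamp_long, stamp_square, stamp_round, ink_pad, wax_seal, mint_tin's own z axis and vertical below 0.1 rad and linear speed of each of stamp_long, stamp_square, stamp_round, ink_pad below 0.02 m/s and angular speed of each of stamp_long, stamp_square, stamp_round, ink_pad below 0.2 rad/s and horizontal distance between stamp_square and pocket_square below 0.014 m and z of stamp_square in the frame of pocket_square between 0.004 and 0.0115 m and horizontal distance between stamp_round and pocket_round below 0.014 m and z of stamp_round in the frame of pocket_round between 0.004 and 0.0115 m and horizontal distance between ink_pad and pocket_pad below 0.014 m and z of ink_pad in the frame of pocket_pad between 0.004 and 0.0115 m and distance of each of wax_seal, mint_tin from where it was at the start of the episode below 0.015 m); the robot touches nothing.
It fails at once if the wax seal or the mint tin is displaced by more than 15 mm (distance of any of wax_seal, mint_tin from where it was at the start of the episode above 0.015 m).
It fails at once if the wax seal is knocked over (angle between wax_seal's own z axis and vertical above 0.5 rad).
It also fails if it takes over 104 s, if anything falls off the work surface, if the arm or the gripper's body presses on something with over 40 N, if the wrist force passes 120 N, or if a joint passes its speed limit or range.

## Working session

There is one attempt and no reset: what is moved stays moved. The work goes in short steps, Python scripts to look and compute and a shell command to move; the robot and the scene stay as the last step left them, time stands still between calls to the robot, and variables do not carry over. Pictures are saved under pics/ and viewed, about 12 in all and at most 16, crops included, and the job is handed in when it is done.

```bash
mkdir -p pics; python3 - <<'E'
from cell import manip
import cv2,numpy as np
for n in ("scene","top"):
    c=manip.read_camera(n); cv2.imwrite(f"pics/{n}0.png",c["pixels"])
    R=np.array(c["R"]);print(n,c["fovy"],c["cx"],c["cy"],c["dist"],(-R.T@np.array(c["t"])).round(),R.round(3).tolist())
print(manip.get_obs())
E
```

```text
scene 55.437075012358214 251.23109567755932 193.54317955256488 [-0.06200752  0.          0.          0.          0.        ] [1053.  212.  799.] [[-0.312, 0.95, -0.012], [0.734, 0.233, -0.637], [-0.603, -0.208, -0.77]]
top 49.928905902179636 247.75717535997236 184.2072463924655 [-0.09379833  0.          0.          0.          0.        ] [ 329.  -10. 1203.] [[-0.018, -1.0, -0.001], [-0.992, 0.018, -0.125], [0.125, -0.001, -0.992]]
{'t': 0.1, 'q': array([ 6.65198629e+01,  1.49321285e+01, -7.97895236e+00,  6.71921293e+01,
       -1.42654008e-03,  9.00006332e+01]), 'qvel': array([ 0.01983402, -0.20281774,  0.07418236, -0.05406466, -0.05120561,
       -0.00752486]), 'joint_torque': array([ 6.53834995e-04, -4.06508267e+01,  2.54527438e+01,  1.00361364e-02,
        1.16710703e-04, -1.10921810e-06]), 'tcp_pos': array([208.93156874, 480.94559217, 230.54284284]), 'orientation': array([-90.00142768,   0.10321018,  66.51922976]), 'contact_force': array([-0.50239081,  0.55092402, -0.18166973]), 'wrist_torque': array([ 0.05140401,  0.00823932, -0.02514465]), 'opening': 0.9985670434171524}
```

View pics/scene0.png

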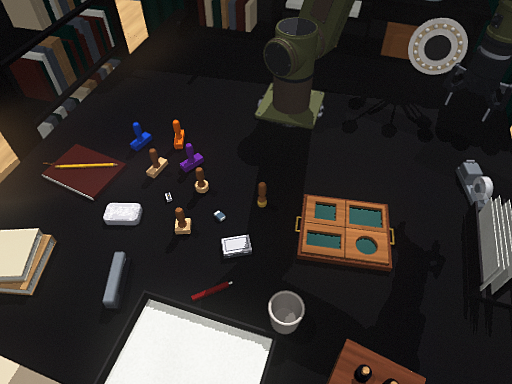

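View pics/top0.png

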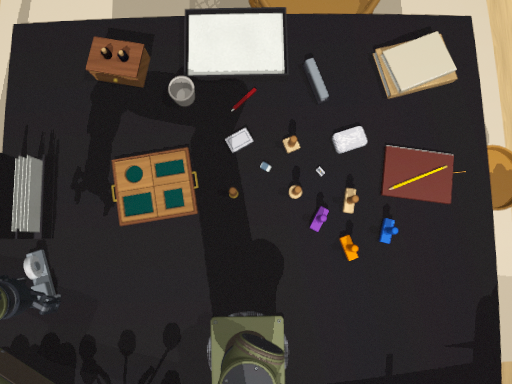

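```bash
cat > h.py <<'E'
from cell import manip
import cv2,numpy as np
def cam(n,img=None):
    c=manip.read_camera(n); f=192/np.tan(np.radians(c["fovy"]/2))
    c["K"]=np.array([[f,0,c["cx"]],[0,f,c["cy"]],[0,0,1]]);c["R"]=np.array(c["R"]);c["t"]=np.array(c["t"]);c["dist"]=np.array(c["dist"]);return c
def proj(c,X): return cv2.projectPoints(np.float64(X).reshape(-1,3),cv2.Rodrigues(c["R"])[0],c["t"],c["K"],c["dist"])[0][:,0]
def und(c,p): return cv2.undistortPoints(np.float64(p).reshape(-1,1,2),c["K"],c["dist"])[:,0]
def onz(c,p,z):
    d=np.c_[und(c,p),np.ones(len(np.reshape(p,(-1,2))))]@c["R"]; o=-c["R"].T@c["t"]
    return o+d*((z-o[2])/d[:,2])[:,None]
def tri(a,pa,b,pb):
    P=lambda c:np.c_[c["R"],c["t"]]
    X=cv2.triangulatePoints(P(a),P(b),und(a,pa).T,und(b,pb).T);return (X[:3]/X[3]).T
def crop(img,x0,y0,x1,y1,s,name):
    v=cv2.resize(img[y0:y1,x0:x1],None,fx=s,fy=s,interpolation=cv2.INTER_CUBIC)
    v=(255*(v/255.)**.6).astype(np.uint8)
    for i in range(-(-x0//10)*10,x1,10):
        cv2.line(v,((i-x0)*s,0),((i-x0)*s,12 if i%50 else 25),(0,255,255),1)
        if i%20==0: cv2.putText(v,str(i),((i-x0)*s+2,12),0,.35,(0,255,255))
    for i in range(-(-y0//10)*10,y1,10):
        cv2.line(v,(0,(i-y0)*s),(12,(i-y0)*s),(0,255,255),1);cv2.putText(v,str(i),(2,(i-y0)*s-2),0,.35,(0,255,255))
    cv2.imwrite(name,v)
E
python3 - <<'E'
from h import *
t=cv2.imread("pics/top0.png");s=cv2.imread("pics/scene0.png")
crop(t,220,115,380,235,5,"pics/c1.png");crop(s,95,140,255,260,5,"pics/c2.png")
crop(t,100,140,210,235,5,"pics/c3t.png");crop(s,250,175,410,280,5,"pics/c3s.png")
a=cv2.imread("pics/c3t.png")
E
```

```text
(no output)
```

View pics/c1.png

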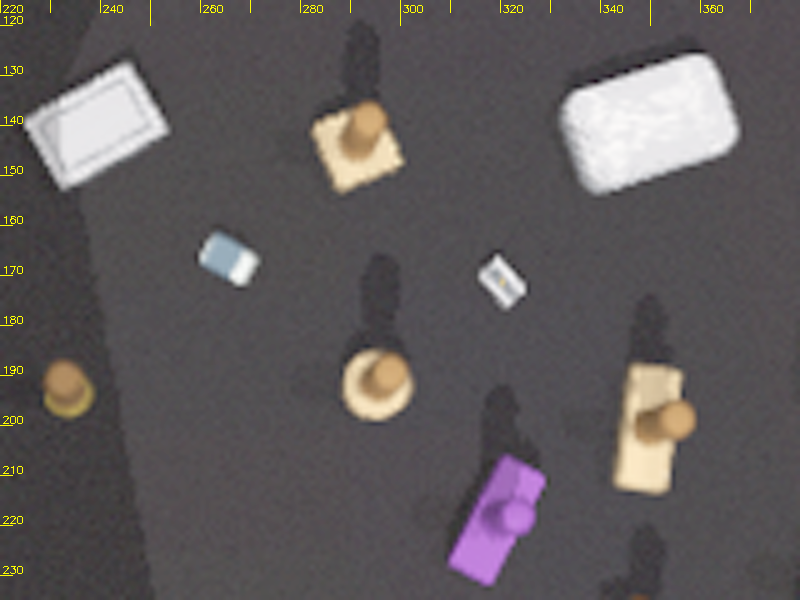

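View pics/c2.png

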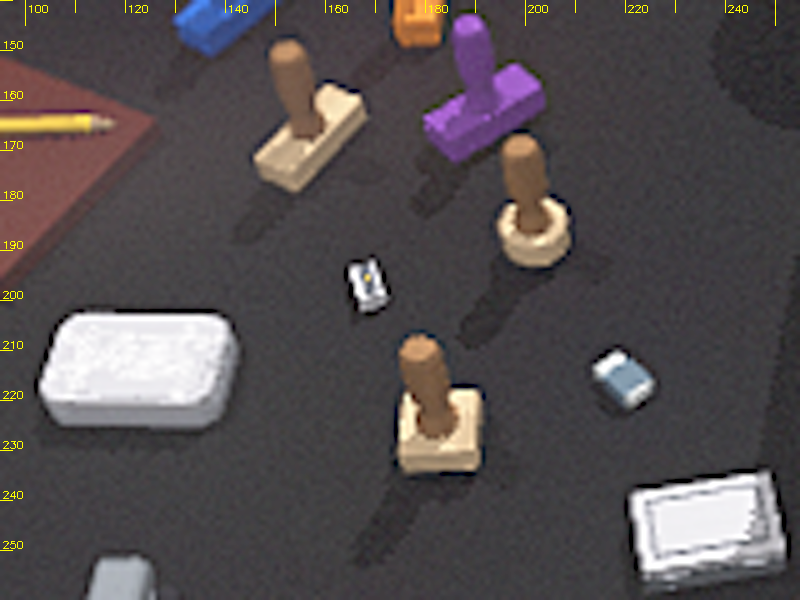

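View pics/c3t.png

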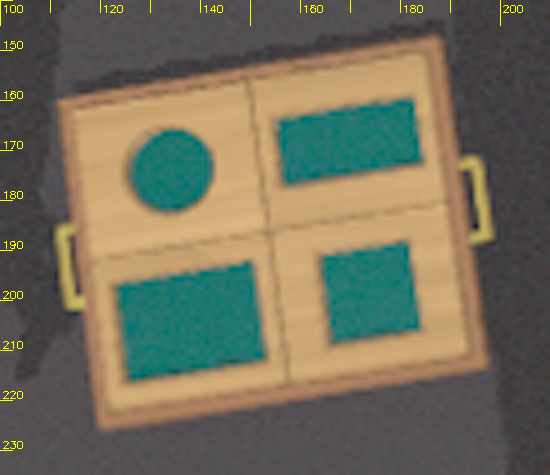

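View pics/c3s.png

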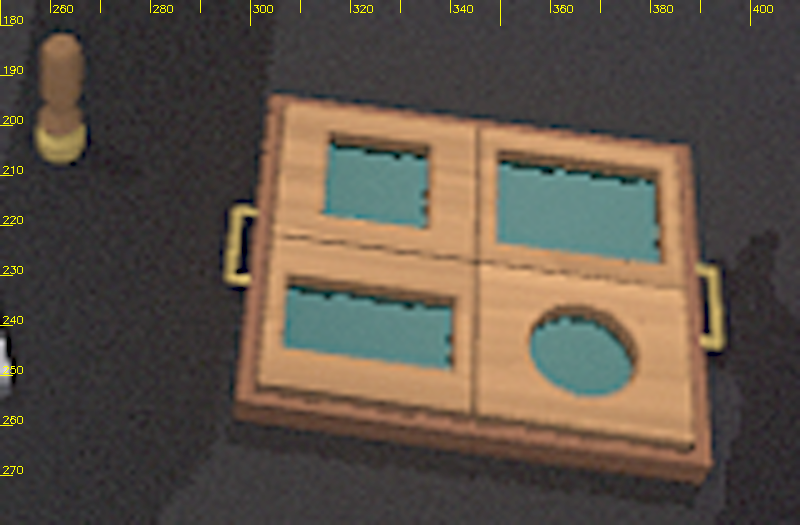

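```bash
cat > fit.py <<'E'
from h import *
from scipy.optimize import least_squares
T=cam("top");S=cam("scene")
D=lambda p,x0,y0:np.float64(p)/5-0.4+[x0,y0]
def fit(name,loc,tp,sp,x0,zfree=True):
    loc=np.float64(loc)
    def X(p):
        c,s=np.cos(p[3]),np.sin(p[3]);return np.c_[loc@np.array([[c,s],[-s,c]])+p[:2],np.full(len(loc),p[2])]
    f=lambda p:np.r_[(proj(T,X(p))-tp).ravel(),(proj(S,X(p))-sp).ravel()]
    r=min((least_squares(f,[*x0,20,a]) for a in np.radians([-90,-45,0,45,89])),key=lambda r:r.cost)
    print(name,"xyz",r.x[:3].round(1),"yaw",np.degrees(r.x[3]).round(1),"rms px",np.sqrt(np.mean(r.fun**2)).round(2),"| tri z",tri(T,tp,S,sp)[:,2].round())
    return r.x
def rect(a,b): return [[a/2,b/2],[a/2,-b/2],[-a/2,-b/2],[-a/2,b/2]]  # UL,UR,LR,LL as seen from top
c1=lambda p:D(p,220,115);c2=lambda p:D(p,95,140);c3=lambda p:D(p,100,140);c4=lambda p:D(p,250,175)
fit("pad",rect(46,70),c1([[25,123],[130,62],[168,130],[65,188]])[[0,1,2,3]],c2([[785,550],[640,575],[628,492],[770,472]]),[460,-10])
fit("square",rect(40,40)[:1]+rect(40,40)[2:],c1([[312,127],[403,160],[340,192]]),c2([[481,460],[402,390],[482,388]]),[450,-130])
fit("long",rect(28,70)if 0 else [[35,14],[35,-14],[-35,-14],[-35,14]],c1([[630,362],[683,370],[668,495],[613,488]]),c2([[295,178],[257,155],[325,85],[365,105]]),[300,-300])
for n,a,b in [("long",(677,418),(290,48)),("square",(369,118),(420,345)),("round",(390,371),(521,145))]:
    print("dome",n,tri(T,c1([a]),S,c2([b])).round(1))
print("seal dome",tri(T,c1([[66,377]]),S,c4([[62,42]])).round(1))
print("round base z22",onz(T,c1([[377,384]]),22).round(1),onz(S,c2([[534,218]]),22).round(1), tri(T,c1([[377,384]]),S,c2([[534,218]])))
print("tin", onz(T,c1([[650,122]]),22))
# caddy: centre order: block offsets in caddy frame (x fwd, y left)
o={"round":(45,53),"long":(45,-53),"pad":(-45,53),"square":(-45,-53)}
sz={"long":(44,86),"square":(56,56),"pad":(62,86)}
tp={"long":[(276,118),(414,97),(423,163),(285,186)],"pad":[(115,285),(252,262),(267,357),(127,381)],"square":[(320,256),(409,242),(420,327),(331,343)]}
sp={"long":[(452,370),(284,346),(287,275),(456,297)],"pad":[(660,263),(497,243),(498,152),(660,175)],"square":[(428,228),(322,214),(328,131),(429,146)]}
L=[];A=[];B=[]
for k in sz: L+=list(np.array(rect(*sz[k]))+o[k]);A+=tp[k];B+=sp[k]
L+=[[45,53],[0,0]];A+=[(170,170),(270,233)];B+=[(583,350),(476,262)]
p=fit("caddy",L,c3(A),c4(B),[350,250])
c,s=np.cos(p[3]),np.sin(p[3])
for k,v in o.items(): print("pocket",k,(np.array(v)@np.array([[c,s],[-s,c]])+p[:2]).round(1))
E
python3 fit.py
```

```text
pad xyz [609.9  14.4  19.6] yaw 28.6 rms px 0.61 | tri z [18. 19. 21. 20.]
square xyz [ 595.6 -137.9   18.4] yaw 22.4 rms px 0.88 | tri z [14. 23. 18.]
long xyz [ 425.6 -302.7   19.1] yaw -9.8 rms px 0.76 | tri z [20. 24. 17. 14.]
dome long [[ 425.2 -301.4   86.2]]
dome square [[ 595.6 -137.9   86.1]]
dome round [[ 454.4 -145.    84.7]]
seal dome [[454.1  32.7  86.5]]
round base z22 [[ 454.9 -147.    22. ]] [[ 451.7 -144.1   22. ]] [[ 453.91246969 -144.94875131   24.29464574]]
tin [[ 607.13374842 -313.64427503   22.        ]]
caddy xyz [478.2 264.9  20.6] yaw 8.2 rms px 0.82 | tri z [19. 19. 23. 22. 19. 19. 26. 23. 19. 18. 23. 20. 21. 20.]
pocket round [515.1 323.7]
pocket long [530.3 218.8]
pocket pad [426.1 310.9]
pocket square [441.2 206. ]
```

```bash
cat > plan.py <<'E'
# usage: plan.py x,y,z,yaw ...   prints the calls (row, min count) from the measured pose
import sys,numpy as np
from cell import manip
o=manip.get_obs();p=np.array(o["tcp_pos"]);y=o["orientation"][2]
print("now",round(o["t"],2),p.round(1),o["orientation"].round(2),"q",o["q"].round(),"F",o["contact_force"].round(1),"op",round(o["opening"],3))
for a in sys.argv[1:]:
    t=np.array(eval(a),float);d=t[:3]-p;w=(t[3]-y+180)%360-180
    k=int(max(np.ceil(abs(w)/28.6),np.ceil(np.linalg.norm(d)/300)))or 1
    for i in range(k):
        yr=np.radians(y);s=d/k/300
        r=[s[0]*np.cos(yr)+s[1]*np.sin(yr),-s[2],-s[0]*np.sin(yr)+s[1]*np.cos(yr),0,-np.radians(w/k)/.5,0]
        print(np.round(r,3).tolist(),"rows>=",int(np.ceil(max(np.linalg.norm(d)/k/41.7,abs(w)/k/7.16))));y+=w/k
    p=t[:3];y=t[3]
E
python3 plan.py 610,14.4,150,28.6 610,14.4,5,28.6
```

```text
now 0.2 [209.  481.1 230.8] [-9.000e+01  7.000e-02  6.652e+01] q [67. 15. -8. 67. -0. 90.] F [ 0.1 -1.   0.5] op 1.0
[-0.298, 0.09, -0.615, 0.0, 0.441, 0.0] rows>= 5
[-0.156, 0.09, -0.666, 0.0, 0.441, 0.0] rows>= 5
[-0.007, 0.09, -0.684, 0.0, 0.441, 0.0] rows>= 5
[0.0, 0.483, 0.0, 0.0, -0.0, 0.0] rows>= 4
```

```bash
python3 -m jog '[[-0.298,0.09,-0.615,0,0.441,0],[-0.298,0.09,-0.615,0,0.441,0],[-0.298,0.09,-0.615,0,0.441,0],[-0.298,0.09,-0.615,0,0.441,0],[-0.298,0.09,-0.615,0,0.441,0],[-0.298,0.09,-0.615,0,0.441,0],[-0.298,0.09,-0.615,0,0.441,0]]' 100 40; python3 -m jog '[[-0.156,0.09,-0.666,0,0.441,0],[-0.156,0.09,-0.666,0,0.441,0],[-0.156,0.09,-0.666,0,0.441,0],[-0.156,0.09,-0.666,0,0.441,0],[-0.156,0.09,-0.666,0,0.441,0],[-0.156,0.09,-0.666,0,0.441,0],[-0.156,0.09,-0.666,0,0.441,0]]'; python3 -m jog '[[-0.007,0.09,-0.684,0,0.441,0],[-0.007,0.09,-0.684,0,0.441,0],[-0.007,0.09,-0.684,0,0.441,0],[-0.007,0.09,-0.684,0,0.441,0],[-0.007,0.09,-0.684,0,0.441,0],[-0.007,0.09,-0.684,0,0.441,0],[-0.007,0.09,-0.684,0,0.441,0],[-0.007,0.09,-0.684,0,0.441,0]]'; python3 plan.py 610,14.4,45,28.6 610,14.4,5,28.6
```

```text
t: 0.78
tcp_pos: [343.6, 324.2, 203.9]
orientation: [-90.0, 0.1, 53.6]
contact_force: [-0.0, 0.4, -1.4]
opening: 1.0
t: 1.37
tcp_pos: [477.2, 170.4, 177.0]
orientation: [-90.0, 0.0, 41.1]
contact_force: [0.5, 0.2, 0.8]
opening: 0.996
t: 2.03
tcp_pos: [609.5, 17.0, 150.2]
orientation: [-89.9, 0.0, 28.7]
contact_force: [-0.5, -0.1, -0.1]
opening: 0.998
now 2.03 [609.5  17.  150.2] [-8.991e+01  4.000e-02  2.875e+01] q [ 2. 26. -4. 60.  0. 63.] F [-0.5 -0.1 -0.1] op 0.998
[-0.003, 0.351, -0.008, 0.0, 0.005, 0.0] rows>= 3
[0.0, 0.133, 0.0, 0.0, -0.0, 0.0] rows>= 1
```

```bash
python3 -m jog '[[0,0.1,0,0,0,0],[0,0.22,0,0,0,0],[0,0.34,0,0,0,0],[0,0.42,0,0,0,0],[0,0.46,0,0,0,0],[0,0.485,0,0,0,0],[0,0.485,0,0,0,0]]'; python3 plan.py 610,14.4,5,28.6;  python3 -m jog '[[0,0,0,0,0,0],[0,0,0,0,0,0],[0,0,0,0,0,0],[0,0,0,0,0,0],[0,0,0,0,0,0],[0,0,0,0,0,0]]' 30; python3 -m jog '[[0,0,0,0,0,0],[0,0,0,0,0,0],[0,0,0,0,0,0]]'; python3 plan.py
```

```text
t: 2.62
tcp_pos: [608.2, 16.9, 3.7]
orientation: [-89.9, 0.2, 28.8]
contact_force: [-0.4, -0.5, -0.1]
opening: 1.004
now 2.62 [608.2  16.9   3.7] [-89.9    0.15  28.79] q [  2.  33. -16.  42.   0.  63.] F [-0.4 -0.5 -0.1] op 1.004
[0.001, -0.004, -0.01, 0.0, 0.007, 0.0] rows>= 1
t: 3.12
tcp_pos: [611.8, 15.0, 6.6]
orientation: [-90.1, -0.2, 28.6]
contact_force: [0.1, 0.8, 6.0]
opening: 0.522
t: 3.37
tcp_pos: [611.8, 15.0, 6.6]
orientation: [-90.0, -0.2, 28.6]
contact_force: [-0.2, 1.3, 6.4]
opening: 0.531
now 3.37 [611.8  15.    6.6] [-90.05  -0.18  28.62] q [  1.  33. -15.  42.   0.  63.] F [-0.2  1.3  6.4] op 0.531
```

```bash
python3 -m jog '[[0,-0.05,0,0,0,0],[0,-0.15,0,0,0,0],[0,-0.25,0,0,0,0],[0,-0.35,0,0,0,0],[0,-0.4,0,0,0,0],[0,-0.4,0,0,0,0],[0,-0.4,0,0,0,0]]'; python3 - <<'E'
from h import *
c=cam("scene");t=cam("top");cv2.imwrite("pics/s1.png",c["pixels"])
u=proj(c,[610,14,120])[0].astype(int);v=proj(t,[610,14,120])[0].astype(int)
a=c["pixels"][u[1]-60:u[1]+60,u[0]-50:u[0]+50];b=t["pixels"][v[1]-60:v[1]+60,v[0]-50:v[0]+50]
print(u,v);crop(np.hstack([a,b]),0,0,200,120,4,"pics/l1.png")
E
python3 plan.py 426.1,310.9,130,8.2 426.1,310.9,21.6,8.2
```

```text
t: 3.95
tcp_pos: [611.0, 14.6, 125.7]
orientation: [-90.1, -0.1, 28.6]
contact_force: [-0.9, -0.1, -2.1]
opening: 0.528
[232 220] [237 131]
now 4.05 [609.1  14.7 123.3] [-89.93   0.14  28.61] q [ 1. 27. -7. 57. -0. 63.] F [ 0.4  0.8 -1. ] op 0.526
[-0.031, -0.011, 0.579, 0.0, 0.356, 0.0] rows>= 5
[-0.134, -0.011, 0.565, 0.0, 0.356, 0.0] rows>= 5
[0.0, 0.361, 0.0, 0.0, -0.0, 0.0] rows>= 3
```

View pics/l1.png

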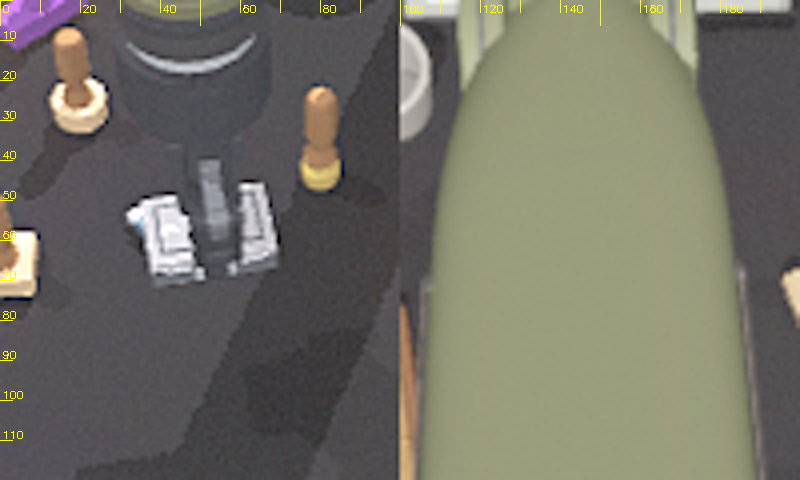

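```bash
python3 -m jog '[[-0.005,-0.003,0.09,0,0.06,0],[-0.015,-0.006,0.22,0,0.13,0],[-0.02,-0.008,0.34,0,0.2,0],[-0.025,-0.01,0.45,0,0.28,0],[-0.031,-0.011,0.579,0,0.356,0],[-0.031,-0.011,0.579,0,0.356,0],[-0.031,-0.011,0.579,0,0.356,0]]';  python3 -m jog '[[-0.03,-0.003,0.12,0,0.06,0],[-0.05,-0.006,0.24,0,0.13,0],[-0.08,-0.008,0.36,0,0.2,0],[-0.11,-0.01,0.46,0,0.28,0],[-0.134,-0.011,0.53,0,0.356,0],[-0.134,-0.011,0.565,0,0.356,0],[-0.134,-0.011,0.565,0,0.356,0],[-0.134,-0.011,0.565,0,0.356,0]]'; python3 plan.py 426.1,310.9,50,8.2 426.1,310.9,25,8.2
```

```text
t: 4.63
tcp_pos: [516.5, 163.9, 126.3]
orientation: [-90.0, 0.2, 18.6]
contact_force: [-0.4, 0.4, -1.3]
opening: 0.524
t: 5.3
tcp_pos: [427.9, 310.2, 130.7]
orientation: [-90.1, 0.0, 8.3]
contact_force: [-0.4, 0.6, -0.7]
opening: 0.53
now 5.3 [427.9 310.2 130.7] [-9.008e+01  2.000e-02  8.250e+00] q [ 36.  19. -18.  53.  -0. 118.] F [-0.4  0.6 -0.7] op 0.53
[-0.006, 0.269, 0.003, 0.0, 0.002, 0.0] rows>= 2
[0.0, 0.083, 0.0, 0.0, -0.0, 0.0] rows>= 1
```

```bash
python3 -m jog '[[-0.006,0.08,0.003,0,0,0],[-0.006,0.16,0.003,0,0,0],[-0.006,0.23,0.003,0,0,0],[-0.006,0.28,0.003,0,0,0],[-0.006,0.32,0.003,0,0,0],[-0.006,0.33,0.003,0,0,0],[-0.006,0.34,0.003,0,0,0],[-0.006,0.345,0.003,0,0,0],[-0.006,0.35,0.003,0,0,0],[-0.006,0.35,0.003,0,0,0]]'; python3 plan.py 426.1,310.9,25,8.2
```

```text
t: 6.13
tcp_pos: [426.0, 311.6, 26.9]
orientation: [-90.0, -0.1, 8.2]
contact_force: [0.2, -0.1, -1.3]
opening: 0.529
now 6.13 [426.  311.6  26.9] [-8.998e+01 -6.000e-02  8.200e+00] q [ 36.  25. -26.  38.  -0. 118.] F [ 0.2 -0.1 -1.3] op 0.529
[-0.0, 0.006, -0.002, 0.0, -0.0, 0.0] rows>= 1
```

```bash
python3 -m jog '[[0,0.004,0,0,0,0],[0,0.008,0,0,0,0],[0,0.012,0,0,0,0],[0,0.012,0,0,0,0]]'; python3 -m jog '[[0,0,0,0,0,0],[0,0,0,0,0,0],[0,0,0,0,0,0],[0,0,0,0,0,0],[0,0,0,0,0,0]]' 80;  python3 -m jog '[[0,-0.05,0,0,0,0],[0,-0.15,0,0,0,0],[0,-0.28,0,0,0,0],[0,-0.4,0,0,0,0],[0,-0.5,0,0,0,0],[0,-0.6,0,0,0,0],[0,-0.6,0,0,0,0]]'; python3 plan.py 595.6,-137.9,170,22.4 595.6,-137.9,48,22.4
```

```text
t: 6.47
tcp_pos: [425.2, 311.6, 22.8]
orientation: [-90.0, 0.0, 8.2]
contact_force: [-0.2, 0.2, -1.2]
opening: 0.526
t: 6.88
tcp_pos: [425.4, 311.6, 22.9]
orientation: [-90.0, -0.0, 8.2]
contact_force: [-0.1, 0.3, -0.4]
opening: 0.8
t: 7.47
tcp_pos: [428.5, 313.8, 209.3]
orientation: [-89.7, -0.6, 8.2]
contact_force: [0.3, 0.7, 0.0]
opening: 0.799
now 7.47 [428.5 313.8 209.3] [-89.69  -0.58   8.22] q [ 36.  16. -10.  63.   0. 118.] F [0.3 0.7 0. ] op 0.799
[0.168, 0.066, -0.785, 0.0, -0.248, 0.0] rows>= 6
[0.07, 0.066, -0.8, 0.0, -0.248, 0.0] rows>= 6
[0.0, 0.407, 0.0, 0.0, -0.0, 0.0] rows>= 3
```

```bash
python3 -m jog '[[0.168,0.066,-0.785,0,-0.248,0],[0.168,0.066,-0.785,0,-0.248,0],[0.168,0.066,-0.785,0,-0.248,0],[0.168,0.066,-0.785,0,-0.248,0],[0.168,0.066,-0.785,0,-0.248,0],[0.168,0.066,-0.785,0,-0.248,0],[0.168,0.066,-0.785,0,-0.248,0],[0.168,0.066,-0.785,0,-0.248,0]]' 60;  python3 -m jog '[[0.07,0.066,-0.8,0,-0.248,0],[0.07,0.066,-0.8,0,-0.248,0],[0.07,0.066,-0.8,0,-0.248,0],[0.07,0.066,-0.8,0,-0.248,0],[0.07,0.066,-0.8,0,-0.248,0],[0.07,0.066,-0.8,0,-0.248,0],[0.07,0.066,-0.8,0,-0.248,0],[0.07,0.066,-0.8,0,-0.248,0],[0.07,0.066,-0.8,0,-0.248,0]]'; python3 plan.py 595.6,-137.9,48,22.4; python3 - <<'E'
from h import *
t=cam("top");s=cam("scene");cv2.imwrite("pics/t2.png",t["pixels"]);cv2.imwrite("pics/s2.png",s["pixels"])
a=s["pixels"][175:280,290:400];b=t["pixels"][140:235,105:205];b=cv2.copyMakeBorder(b,0,10,0,0,0)
crop(np.hstack([a,b]),0,0,210,105,3,"pics/l2.png")
E
```

```text
t: 8.13
tcp_pos: [509.0, 83.8, 182.4]
orientation: [-90.0, 0.1, 15.1]
contact_force: [-0.3, 0.3, -0.8]
opening: 0.595
t: 8.88
tcp_pos: [592.2, -138.6, 162.8]
orientation: [-89.9, 0.0, 22.5]
contact_force: [0.1, 0.5, 0.1]
opening: 0.605
now 8.88 [ 592.2 -138.6  162.8] [-8.991e+01  5.000e-02  2.250e+01] q [-13.  25.  -3.  62.   0.  54.] F [0.1 0.5 0.1] op 0.605
[0.011, 0.383, -0.002, 0.0, 0.004, 0.0] rows>= 3
```

View pics/l2.png

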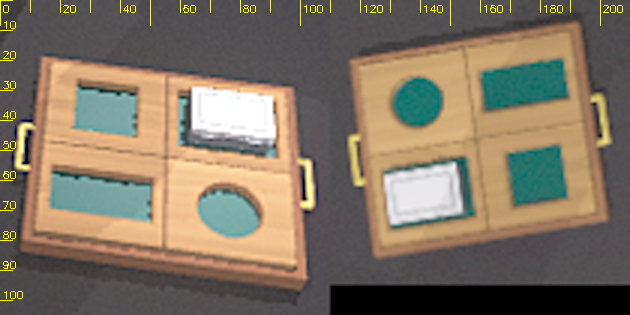

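```bash
python3 -m jog '[[0.005,0.08,0,0,0,0],[0.011,0.18,-0.002,0,0,0],[0.011,0.28,-0.002,0,0,0],[0.011,0.35,-0.002,0,0,0],[0.011,0.383,-0.002,0,0,0],[0.011,0.383,-0.002,0,0,0],[0.011,0.383,-0.002,0,0,0]]'; python3 plan.py 595.6,-137.9,48,22.4; python3 -m jog '[[0,0,0,0,0,0],[0,0,0,0,0,0],[0,0,0,0,0,0],[0,0,0,0,0,0],[0,0,0,0,0,0],[0,0,0,0,0,0],[0,0,0,0,0,0]]' 0 40; python3 plan.py 595.6,-137.9,150,22.4 441.2,206,150,8.2 441.2,206,66,8.2
python3 - <<'E'
from h import *
t=cv2.imread("pics/t2.png")
s=cv2.imread("pics/s2.png")
a=s[190:240,345:395];b=t[180:230,110:160]
crop(np.hstack([a,b]),0,0,100,50,8,"pics/l3.png")
E
```

```text
t: 9.57
tcp_pos: [595.9, -138.5, 48.8]
orientation: [-90.0, 0.0, 22.5]
contact_force: [-0.7, -0.5, 1.7]
opening: 0.599
now 9.57 [ 595.9 -138.5   48.8] [-89.99   0.    22.51] q [-13.  30. -12.  47.   0.  54.] F [-0.7 -0.5  1.7] op 0.599
[-0.0, 0.003, 0.002, 0.0, 0.004, 0.0] rows>= 1
t: 10.15
tcp_pos: [597.5, -139.8, 50.3]
orientation: [-90.1, -0.2, 22.4]
contact_force: [-0.0, 1.2, 6.1]
opening: 0.242
now 10.15 [ 597.5 -139.8   50.3] [-90.1   -0.2   22.43] q [-13.  30. -12.  47.   0.  54.] F [-0.   1.2  6.1] op 0.242
[-0.004, -0.332, 0.008, 0.0, 0.001, 0.0] rows>= 3
[-0.019, -0.0, 0.628, 0.0, 0.248, 0.0] rows>= 5
[-0.097, -0.0, 0.621, 0.0, 0.248, 0.0] rows>= 5
[0.0, 0.28, 0.0, 0.0, -0.0, 0.0] rows>= 3
```

View pics/l3.png

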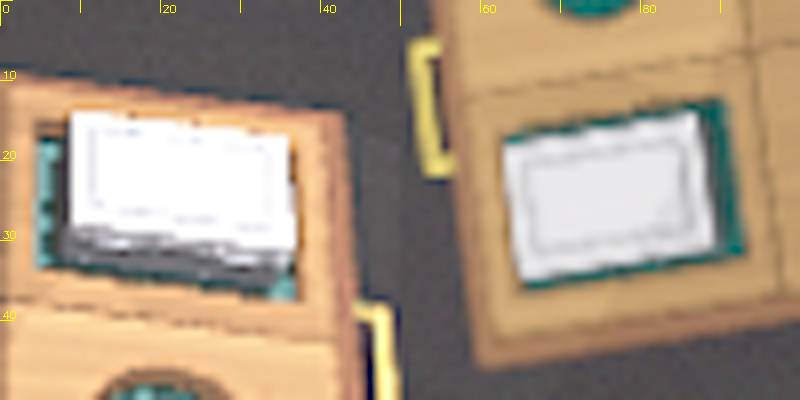

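```bash
python3 -m jog '[[0,-0.05,0,0,0,0],[0,-0.12,0,0,0,0],[0,-0.22,0,0,0,0],[0,-0.31,0,0,0,0],[0,-0.34,0,0,0,0],[0,-0.34,0,0,0,0]]'; cat > padfit.py <<'E'
from fit import *
E=lambda p,x,y:np.float64(p)/8-.4375+[x,y]
fit("PAD",rect(46,70),E([(502,138),(697,112),(716,253),(525,287)],60,180),E([(297,248),(70,225),(70,110),(290,137)],345,190),[426,311])
E
python3 padfit.py|tail -1;python3 plan.py 441.2,206,150,8.2 441.2,206,66,8.2
```

```text
t: 10.65
tcp_pos: [598.1, -140.2, 153.6]
orientation: [-90.2, -0.3, 22.4]
contact_force: [0.7, -0.3, -0.8]
opening: 0.246
PAD xyz [424.3 312.1  36.2] yaw 8.5 rms px 0.86 | tri z [42. 37. 33. 32.]
now 10.75 [ 595.6 -139.5  149.8] [-8.999e+01  1.000e-02  2.242e+01] q [-13.  26.  -4.  60.   0.  54.] F [-0.5  0.9 -0.9] op 0.246
[-0.018, -0.0, 0.63, 0.0, 0.248, 0.0] rows>= 5
[-0.096, -0.0, 0.623, 0.0, 0.248, 0.0] rows>= 5
[0.0, 0.28, 0.0, 0.0, -0.0, 0.0] rows>= 3
```

```bash
python3 -m jog '[[-0.004,0,0.1,0,0.05,0],[-0.008,0,0.22,0,0.1,0],[-0.012,0,0.35,0,0.15,0],[-0.016,0,0.48,0,0.2,0],[-0.018,0,0.6,0,0.248,0],[-0.018,0,0.63,0,0.248,0],[-0.018,0,0.63,0,0.248,0]]';  python3 -m jog '[[-0.02,0,0.13,0,0.05,0],[-0.04,0,0.26,0,0.1,0],[-0.06,0,0.38,0,0.15,0],[-0.08,0,0.48,0,0.2,0],[-0.096,0,0.56,0,0.248,0],[-0.096,0,0.61,0,0.248,0],[-0.096,0,0.623,0,0.248,0],[-0.096,0,0.623,0,0.248,0]]'; python3 plan.py 441.2,206,66,8.2
```

```text
t: 11.33
tcp_pos: [515.8, 35.1, 148.3]
orientation: [-89.9, 0.3, 15.6]
contact_force: [-0.2, -0.7, -0.3]
opening: 0.243
t: 12.0
tcp_pos: [441.8, 205.6, 149.4]
orientation: [-90.1, 0.1, 8.3]
contact_force: [-0.5, 0.2, -0.7]
opening: 0.243
now 12.0 [441.8 205.6 149.4] [-9.006e+01  5.000e-02  8.280e+00] q [ 25.  14. -22.  54.  -0. 107.] F [-0.5  0.2 -0.7] op 0.243
[-0.002, 0.278, 0.001, 0.0, 0.003, 0.0] rows>= 2
```

```bash
python3 -m jog '[[0,0.08,0,0,0,0],[0,0.16,0,0,0,0],[0,0.22,0,0,0,0],[0,0.245,0,0,0,0],[0,0.255,0,0,0,0],[0,0.262,0,0,0,0],[0,0.268,0,0,0,0],[0,0.274,0,0,0,0],[0,0.278,0,0,0,0],[0,0.278,0,0,0,0]]'; python3 plan.py 441.2,206,66,8.2
```

```text
t: 12.83
tcp_pos: [442.0, 205.9, 67.3]
orientation: [-90.0, -0.1, 8.2]
contact_force: [0.1, 0.5, -0.5]
opening: 0.25
now 12.83 [442.  205.9  67.3] [-8.999e+01 -5.000e-02  8.230e+00] q [ 25.  19. -29.  42.  -0. 107.] F [ 0.1  0.5 -0.5] op 0.25
[-0.003, 0.004, 0.001, 0.0, 0.001, 0.0] rows>= 1
```

```bash
python3 -m jog '[[0,0.003,0,0,0,0],[0,0.007,0,0,0,0],[0,0.007,0,0,0,0],[0,0.007,0,0,0,0]]'; python3 -m jog '[[0,0,0,0,0,0],[0,0,0,0,0,0],[0,0,0,0,0,0],[0,0,0,0,0,0],[0,0,0,0,0,0]]' 55;  python3 -m jog '[[0,-0.05,0,0,0,0],[0,-0.12,0,0,0,0],[0,-0.22,0,0,0,0],[0,-0.32,0,0,0,0],[0,-0.4,0,0,0,0],[0,-0.4,0,0,0,0],[0,-0.4,0,0,0,0]]'; python3 plan.py 454.2,-145.5,170,8.2 454.2,-145.5,48,8.2
```

```text
t: 13.17
tcp_pos: [442.0, 206.1, 65.3]
orientation: [-90.0, -0.1, 8.2]
contact_force: [-0.0, 0.3, 3.9]
opening: 0.238
t: 13.58
tcp_pos: [441.5, 205.7, 64.7]
orientation: [-90.0, 0.0, 8.2]
contact_force: [0.2, 0.4, 1.1]
opening: 0.549
t: 14.17
tcp_pos: [442.8, 206.3, 186.3]
orientation: [-89.9, -0.2, 8.2]
contact_force: [-0.5, 0.6, -0.6]
opening: 0.553
now 14.17 [442.8 206.3 186.3] [-89.94  -0.21   8.22] q [ 25.  13. -18.  59.   0. 107.] F [-0.5  0.6 -0.6] op 0.553
[-0.065, 0.027, -0.583, 0.0, 0.0, 0.0] rows>= 5
[-0.065, 0.027, -0.583, 0.0, 0.0, 0.0] rows>= 5
[0.0, 0.407, 0.0, 0.0, -0.0, 0.0] rows>= 3
```

```bash
python3 -m jog '[[-0.065,0.027,-0.583,0,0,0],[-0.065,0.027,-0.583,0,0,0],[-0.065,0.027,-0.583,0,0,0],[-0.065,0.027,-0.583,0,0,0],[-0.065,0.027,-0.583,0,0,0],[-0.065,0.027,-0.583,0,0,0],[-0.065,0.027,-0.583,0,0,0]]'; python3 -m jog '[[-0.065,0.027,-0.583,0,0,0],[-0.065,0.027,-0.583,0,0,0],[-0.065,0.027,-0.583,0,0,0],[-0.065,0.027,-0.583,0,0,0],[-0.065,0.027,-0.583,0,0,0],[-0.065,0.027,-0.583,0,0,0],[-0.065,0.027,-0.583,0,0,0],[-0.065,0.027,-0.583,0,0,0]]'; python3 plan.py 454.2,-145.5,48,8.2
```

```text
t: 14.75
tcp_pos: [446.5, 29.7, 175.7]
orientation: [-89.9, 0.1, 8.1]
contact_force: [-0.2, 0.0, 0.1]
opening: 0.549
t: 15.42
tcp_pos: [452.9, -144.0, 168.3]
orientation: [-89.9, 0.0, 8.4]
contact_force: [-0.5, 0.2, 1.0]
opening: 0.549
now 15.42 [ 452.9 -144.   168.3] [-8.992e+01  4.000e-02  8.360e+00] q [-18.  12. -21.  57.   0.  64.] F [-0.5  0.2  1. ] op 0.549
[0.003, 0.401, -0.006, 0.0, 0.006, 0.0] rows>= 3
```

```bash
python3 -m jog '[[0.003,0.08,-0.002,0,0,0],[0.003,0.18,-0.002,0,0,0],[0.003,0.28,-0.002,0,0,0],[0.003,0.36,-0.002,0,0,0],[0.003,0.395,-0.002,0,0,0],[0.003,0.4,-0.002,0,0,0],[0.003,0.4,-0.002,0,0,0]]'; python3 plan.py 454.2,-145.5,48,8.2; python3 -m jog '[[0,0,0,0,0,0],[0,0,0,0,0,0],[0,0,0,0,0,0],[0,0,0,0,0,0],[0,0,0,0,0,0],[0,0,0,0,0,0],[0,0,0,0,0,0]]' 0 40; python3 plan.py; python3 -m jog '[[0,-0.05,0,0,0,0],[0,-0.12,0,0,0,0],[0,-0.22,0,0,0,0],[0,-0.33,0,0,0,0],[0,-0.43,0,0,0,0],[0,-0.47,0,0,0,0],[0,-0.47,0,0,0,0]]';python3 plan.py 515.1,323.7,190,8.2 515.1,323.7,66,8.2
```

```text
t: 16.0
tcp_pos: [453.5, -144.6, 48.2]
orientation: [-89.9, 0.1, 8.4]
contact_force: [0.3, 0.5, -0.3]
opening: 0.547
now 16.0 [ 453.5 -144.6   48.2] [-89.93   0.09   8.38] q [-18.  19. -32.  39.   0.  64.] F [ 0.3  0.5 -0.3] op 0.547
[0.002, 0.001, -0.003, 0.0, 0.006, 0.0] rows>= 1
t: 16.58
tcp_pos: [455.5, -146.5, 50.0]
orientation: [-90.0, -0.2, 8.2]
contact_force: [0.6, 2.6, 6.4]
opening: 0.243
now 16.58 [ 455.5 -146.5   50. ] [-90.02  -0.2    8.22] q [-18.  19. -32.  39.   0.  64.] F [0.6 2.6 6.4] op 0.243
t: 17.17
tcp_pos: [456.4, -147.5, 193.3]
orientation: [-90.2, -0.4, 8.2]
contact_force: [0.6, -0.5, -2.0]
opening: 0.239
now 17.17 [ 456.4 -147.5  193.3] [-90.2   -0.38   8.2 ] q [-18.  11. -19.  60.  -0.  64.] F [ 0.6 -0.5 -2. ] op 0.239
[0.209, 0.005, 0.763, 0.0, 0.0, 0.0] rows>= 6
[0.209, 0.005, 0.763, 0.0, 0.0, 0.0] rows>= 6
[0.0, 0.413, 0.0, 0.0, -0.0, 0.0] rows>= 3
```

```bash
python3 -m jog '[[0.025,0,0.09,0,0,0],[0.06,0,0.21,0,0,0],[0.095,0,0.34,0,0,0],[0.13,0,0.47,0,0,0],[0.165,0,0.6,0,0,0],[0.195,0,0.71,0,0,0],[0.209,0.005,0.763,0,0,0],[0.209,0.005,0.763,0,0,0]]'; python3 -m jog '[[0.025,0,0.09,0,0,0],[0.06,0,0.21,0,0,0],[0.095,0,0.34,0,0,0],[0.13,0,0.47,0,0,0],[0.165,0,0.6,0,0,0],[0.19,0,0.69,0,0,0],[0.203,0.005,0.74,0,0,0],[0.209,0.005,0.763,0,0,0],[0.209,0.005,0.763,0,0,0],[0.209,0.005,0.763,0,0,0]]'; python3 plan.py 515.1,323.7,66,8.2
```

```text
t: 17.83
tcp_pos: [482.8, 92.1, 186.4]
orientation: [-89.9, 0.1, 8.5]
contact_force: [0.1, 0.3, -0.7]
opening: 0.239
t: 18.67
tcp_pos: [512.2, 322.7, 185.9]
orientation: [-90.1, 0.1, 8.2]
contact_force: [-0.8, -0.2, -0.6]
opening: 0.239
now 18.67 [512.2 322.7 185.9] [-90.11   0.1    8.16] q [ 32.  24.  -1.  65.  -0. 114.] F [-0.8 -0.2 -0.6] op 0.239
[0.01, 0.4, 0.002, 0.0, -0.001, 0.0] rows>= 3
```

```bash
python3 -m jog '[[0.01,0.1,0.002,0,0,0],[0.01,0.2,0.002,0,0,0],[0.01,0.29,0.002,0,0,0],[0.01,0.35,0.002,0,0,0],[0.01,0.37,0.002,0,0,0],[0.01,0.38,0.002,0,0,0],[0.01,0.387,0.002,0,0,0],[0.01,0.393,0.002,0,0,0],[0.01,0.398,0.002,0,0,0],[0.01,0.4,0.002,0,0,0],[0.01,0.4,0.002,0,0,0]]'; python3 plan.py 515.1,323.7,65,8.2
```

```text
t: 19.58
tcp_pos: [516.0, 325.9, 67.3]
orientation: [-90.0, -0.1, 8.2]
contact_force: [-0.1, 0.3, -0.9]
opening: 0.241
now 19.58 [516.  325.9  67.3] [-8.997e+01 -7.000e-02  8.230e+00] q [ 32.  29. -11.  49.  -0. 114.] F [-0.1  0.3 -0.9] op 0.241
[-0.004, 0.008, -0.007, 0.0, 0.001, 0.0] rows>= 1
```

```bash
python3 -m jog '[[-0.002,0.003,-0.003,0,0,0],[-0.003,0.008,-0.006,0,0,0],[-0.003,0.008,-0.006,0,0,0],[-0.003,0.008,-0.006,0,0,0]]'; python3 -m jog '[[0,0,0,0,0,0],[0,0,0,0,0,0],[0,0,0,0,0,0],[0,0,0,0,0,0],[0,0,0,0,0,0]]' 55;  python3 -m jog '[[0,-0.05,0,0,0,0],[0,-0.12,0,0,0,0],[0,-0.22,0,0,0,0],[0,-0.32,0,0,0,0],[0,-0.42,0,0,0,0],[0,-0.45,0,0,0,0],[0,-0.45,0,0,0,0]]'; python3 plan.py 425.4,-302,180,44.2 425.4,-302,48,44.2
```

```text
t: 19.92
tcp_pos: [515.3, 324.2, 65.0]
orientation: [-89.9, -0.1, 8.2]
contact_force: [-0.1, 0.4, 4.6]
opening: 0.245
t: 20.33
tcp_pos: [514.7, 323.5, 63.9]
orientation: [-90.0, 0.0, 8.2]
contact_force: [0.1, -0.4, -0.2]
opening: 0.55
t: 20.92
tcp_pos: [516.8, 324.8, 202.5]
orientation: [-89.8, -0.3, 8.2]
contact_force: [0.2, 0.8, 0.3]
opening: 0.55
now 20.92 [516.8 324.8 202.5] [-89.85  -0.35   8.22] q [ 32.  24.   1.  67.  -0. 114.] F [0.2 0.8 0.3] op 0.55
[-0.2, 0.025, -0.675, 0.0, -0.419, 0.0] rows>= 6
[-0.336, 0.025, -0.618, 0.0, -0.419, 0.0] rows>= 6
[-0.457, 0.025, -0.535, 0.0, -0.419, 0.0] rows>= 6
[0.0, 0.44, 0.0, 0.0, -0.0, 0.0] rows>= 4
```

```bash
python3 -m jog '[[-0.2,0.025,-0.675,0,-0.419,0],[-0.2,0.025,-0.675,0,-0.419,0],[-0.2,0.025,-0.675,0,-0.419,0],[-0.2,0.025,-0.675,0,-0.419,0],[-0.2,0.025,-0.675,0,-0.419,0],[-0.2,0.025,-0.675,0,-0.419,0],[-0.2,0.025,-0.675,0,-0.419,0],[-0.2,0.025,-0.675,0,-0.419,0]]'; python3 -m jog '[[-0.336,0.025,-0.618,0,-0.419,0],[-0.336,0.025,-0.618,0,-0.419,0],[-0.336,0.025,-0.618,0,-0.419,0],[-0.336,0.025,-0.618,0,-0.419,0],[-0.336,0.025,-0.618,0,-0.419,0],[-0.336,0.025,-0.618,0,-0.419,0],[-0.336,0.025,-0.618,0,-0.419,0],[-0.336,0.025,-0.618,0,-0.419,0]]'; python3 -m jog '[[-0.457,0.025,-0.535,0,-0.419,0],[-0.457,0.025,-0.535,0,-0.419,0],[-0.457,0.025,-0.535,0,-0.419,0],[-0.457,0.025,-0.535,0,-0.419,0],[-0.457,0.025,-0.535,0,-0.419,0],[-0.457,0.025,-0.535,0,-0.419,0],[-0.457,0.025,-0.535,0,-0.419,0],[-0.457,0.025,-0.535,0,-0.419,0],[-0.457,0.025,-0.535,0,-0.419,0]]'; python3 plan.py 425.4,-302,48,44.2
```

```text
t: 21.58
tcp_pos: [484.0, 114.6, 190.6]
orientation: [-90.0, 0.1, 20.2]
contact_force: [0.7, -0.1, -0.2]
opening: 0.551
t: 22.25
tcp_pos: [454.6, -93.1, 183.8]
orientation: [-89.9, -0.0, 32.3]
contact_force: [-0.4, -0.3, -0.1]
opening: 0.552
t: 23.0
tcp_pos: [424.4, -300.7, 176.5]
orientation: [-89.9, -0.0, 44.4]
contact_force: [-0.0, -0.7, 0.8]
opening: 0.547
now 23.0 [ 424.4 -300.7  176.5] [-8.992e+01 -4.000e-02  4.441e+01] q [-35.  16. -15.  59.   0.  10.] F [-0.  -0.7  0.8] op 0.547
[-0.001, 0.428, -0.005, 0.0, 0.007, 0.0] rows>= 4
```

The only plain-wood long stamp is at top pixel (350,200). The purple (319,219), orange (348,248) and blue (388,231) ones are look-alikes. Crop c1 already showed it enlarged, and its sizes fit at 28×70, so I'm descending on it.

```bash
python3 -m jog '[[0,0.08,-0.002,0,0,0],[0,0.18,-0.002,0,0,0],[0,0.29,-0.002,0,0,0],[0,0.38,-0.002,0,0,0],[0,0.42,-0.002,0,0,0],[0,0.428,-0.002,0,0,0],[0,0.428,-0.002,0,0,0]]'; python3 plan.py 425.4,-302,48,44.2; python3 -m jog '[[0,0,0,0,0,0],[0,0,0,0,0,0],[0,0,0,0,0,0],[0,0,0,0,0,0],[0,0,0,0,0,0],[0,0,0,0,0,0],[0,0,0,0,0,0]]' 0 40; python3 plan.py; python3 -m jog '[[0,-0.05,0,0,0,0],[0,-0.12,0,0,0,0],[0,-0.22,0,0,0,0],[0,-0.33,0,0,0,0],[0,-0.43,0,0,0,0],[0,-0.48,0,0,0,0],[0,-0.48,0,0,0,0]]';python3 plan.py 530.3,218.8,190,-27.8 530.3,218.8,66,-27.8
```

```text
t: 23.58
tcp_pos: [424.0, -301.3, 47.7]
orientation: [-89.9, 0.0, 44.4]
contact_force: [-0.7, -0.0, -0.3]
opening: 0.551
now 23.58 [ 424.  -301.3   47.7] [-89.87   0.    44.39] q [-35.  23. -26.  41.   0.  10.] F [-0.7 -0.  -0.3] op 0.551
[0.002, -0.001, -0.005, 0.0, 0.007, 0.0] rows>= 1
t: 24.17
tcp_pos: [425.3, -303.9, 49.8]
orientation: [-90.2, -0.1, 44.2]
contact_force: [0.4, 1.6, 7.1]
opening: 0.243
now 24.17 [ 425.3 -303.9   49.8] [-90.16  -0.1   44.24] q [-36.  23. -26.  41.   0.  10.] F [0.4 1.6 7.1] op 0.243
t: 24.75
tcp_pos: [426.2, -305.4, 196.7]
orientation: [-90.5, -0.1, 44.2]
contact_force: [0.5, -0.2, 0.2]
opening: 0.242
now 24.75 [ 426.2 -305.4  196.7] [-9.048e+01 -7.000e-02  4.421e+01] q [-36.  15. -12.  62.  -0.  10.] F [ 0.5 -0.2  0.2] op 0.242
[0.489, 0.007, 0.337, 0.0, 0.838, 0.0] rows>= 5
[0.31, 0.007, 0.507, 0.0, 0.838, 0.0] rows>= 5
[0.077, 0.007, 0.589, 0.0, 0.838, 0.0] rows>= 5
[0.0, 0.413, 0.0, 0.0, -0.0, 0.0] rows>= 3
```

```bash
python3 -m jog '[[0.06,0,0.04,0,0.1,0],[0.14,0,0.1,0,0.25,0],[0.23,0,0.16,0,0.4,0],[0.32,0,0.22,0,0.55,0],[0.41,0,0.28,0,0.7,0],[0.489,0.007,0.337,0,0.838,0],[0.489,0.007,0.337,0,0.838,0]]'; python3 -m jog '[[0.05,0,0.08,0,0.13,0],[0.1,0,0.17,0,0.28,0],[0.16,0,0.26,0,0.43,0],[0.21,0,0.35,0,0.58,0],[0.26,0,0.43,0,0.72,0],[0.31,0.007,0.507,0,0.838,0],[0.31,0.007,0.507,0,0.838,0]]'; python3 -m jog '[[0.012,0,0.09,0,0.13,0],[0.025,0,0.2,0,0.28,0],[0.04,0,0.3,0,0.43,0],[0.052,0,0.4,0,0.58,0],[0.064,0,0.49,0,0.72,0],[0.072,0.007,0.55,0,0.8,0],[0.077,0.007,0.589,0,0.838,0],[0.077,0.007,0.589,0,0.838,0],[0.077,0.007,0.589,0,0.838,0]]'; python3 - <<'E'
from h import *
s=cam("scene")
crop(s["pixels"],275,120,405,280,4,"pics/l4.png")
E
python3 plan.py 530.3,218.8,66,-27.8
```

```text
t: 25.33
tcp_pos: [457.9, -124.3, 188.7]
orientation: [-89.8, 0.1, 20.4]
contact_force: [-0.2, -0.0, -0.6]
opening: 0.241
t: 25.92
tcp_pos: [493.8, 49.5, 186.8]
orientation: [-89.9, 0.0, -3.6]
contact_force: [-1.0, -1.4, -1.0]
opening: 0.241
t: 26.67
tcp_pos: [527.6, 220.1, 184.9]
orientation: [-90.1, 0.0, -27.7]
contact_force: [-0.2, -0.3, -0.7]
opening: 0.241
now 26.72 [527.5 219.6 185.2] [-9.012e+01  4.000e-02 -2.777e+01] q [ 23.  21.  -6.  63.  -0. 140.] F [-0.7 -0.1 -1.5] op 0.238
[0.01, 0.397, 0.002, 0.0, 0.001, 0.0] rows>= 3
```

View pics/l4.png

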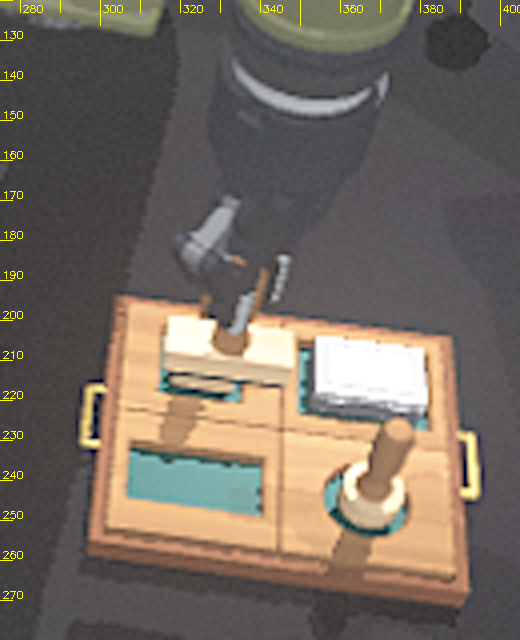

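```bash
python3 -m jog '[[0.01,0.1,0.002,0,0,0],[0.01,0.2,0.002,0,0,0],[0.01,0.29,0.002,0,0,0],[0.01,0.35,0.002,0,0,0],[0.01,0.37,0.002,0,0,0],[0.01,0.38,0.002,0,0,0],[0.01,0.386,0.002,0,0,0],[0.01,0.391,0.002,0,0,0],[0.01,0.395,0.002,0,0,0],[0.01,0.395,0.002,0,0,0]]'; python3 plan.py 530.3,218.8,65,-27.8
```

```text
t: 27.55
tcp_pos: [531.7, 220.3, 68.5]
orientation: [-89.9, -0.1, -27.8]
contact_force: [0.0, -0.3, -0.5]
opening: 0.241
now 27.55 [531.7 220.3  68.5] [-8.992e+01 -8.000e-02 -2.779e+01] q [ 23.  26. -17.  47.  -0. 140.] F [ 0.  -0.3 -0.5] op 0.241
[-0.002, 0.012, -0.007, 0.0, 0.0, 0.0] rows>= 1
```

```bash
python3 -m jog '[[-0.002,0.004,-0.005,0,0,0],[-0.002,0.008,-0.005,0,0,0],[-0.002,0.012,-0.005,0,0,0],[-0.002,0.012,-0.005,0,0,0]]'; python3 -m jog '[[0,0,0,0,0,0],[0,0,0,0,0,0],[0,0,0,0,0,0],[0,0,0,0,0,0],[0,0,0,0,0,0]]' 50;  python3 -m jog '[[0,-0.05,0,0,0,0],[0,-0.12,0,0,0,0],[0,-0.22,0,0,0,0],[0,-0.32,0,0,0,0],[0,-0.42,0,0,0,0],[0,-0.45,0,0,0,0],[0,-0.45,0,0,0,0]]'; python3 plan.py 480,-80,220,-27.8
```

```text
t: 27.88
tcp_pos: [530.0, 219.5, 64.8]
orientation: [-89.9, -0.0, -27.8]
contact_force: [-0.3, -0.3, 5.3]
opening: 0.246
t: 28.3
tcp_pos: [529.6, 219.0, 63.7]
orientation: [-90.0, 0.0, -27.8]
contact_force: [-0.8, 0.3, -0.0]
opening: 0.502
t: 28.88
tcp_pos: [531.7, 219.9, 202.1]
orientation: [-89.7, -0.2, -27.8]
contact_force: [-0.1, -0.7, 0.1]
opening: 0.497
now 28.88 [531.7 219.9 202.1] [-89.71  -0.24 -27.79] q [ 22.  20.  -4.  65.   0. 140.] F [-0.1 -0.7  0.1] op 0.497
[0.157, -0.03, -0.482, 0.0, 0.0, 0.0] rows>= 4
[0.157, -0.03, -0.482, 0.0, 0.0, 0.0] rows>= 4
```

```bash
python3 -m jog '[[0.157,-0.03,-0.482,0,0,0],[0.157,-0.03,-0.482,0,0,0],[0.157,-0.03,-0.482,0,0,0],[0.157,-0.03,-0.482,0,0,0],[0.157,-0.03,-0.482,0,0,0],[0.157,-0.03,-0.482,0,0,0]]'; python3 -m jog '[[0.157,-0.03,-0.482,0,0,0],[0.157,-0.03,-0.482,0,0,0],[0.157,-0.03,-0.482,0,0,0],[0.157,-0.03,-0.482,0,0,0],[0.157,-0.03,-0.482,0,0,0],[0.157,-0.03,-0.482,0,0,0],[0.157,-0.03,-0.482,0,0,0],[0.157,-0.03,-0.482,0,0,0]]'; python3 - <<'E'
from h import *
t=cam("top");s=cam("scene");cv2.imwrite("pics/t3.png",t["pixels"]);cv2.imwrite("pics/s3.png",s["pixels"])
a=s["pixels"][170:270,290:395];b=cv2.copyMakeBorder(t["pixels"][145:230,110:200],0,15,0,0,0)
crop(np.hstack([a,b]),0,0,195,100,4,"pics/l5.png")
E
```

```text
t: 29.38
tcp_pos: [502.8, 67.8, 206.4]
orientation: [-90.1, 0.1, -28.0]
contact_force: [-0.8, -0.3, -0.9]
opening: 0.502
t: 30.05
tcp_pos: [478.4, -79.3, 216.3]
orientation: [-90.0, 0.1, -27.7]
contact_force: [-0.3, 0.3, 0.3]
opening: 0.502
```

View pics/l5.png

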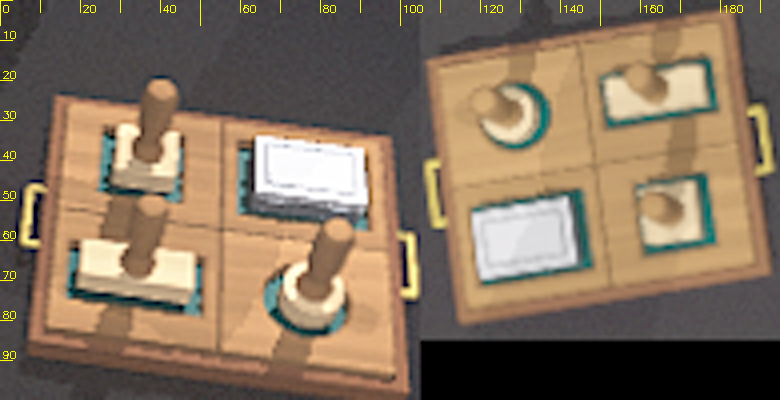

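View pics/s3.png

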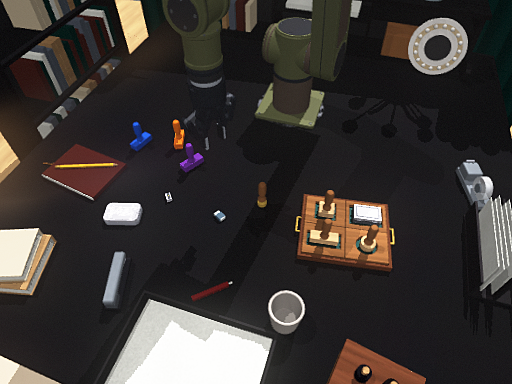

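```bash
python3 - <<'E'
from h import *
T=cam("top");S=cam("scene");e=lambda p,x,y:np.float64([p])/4-.375+[x,y]
for n,a,b,q in [("long",(640,80),(150,205),(530.3,218.8)),("square",(656,207),(160,92),(441.2,206)),("round",(488,104),(340,232),(515.1,323.7))]:
    X=tri(T,e(a,5,145),S,e(b,290,170))[0];print(n,X.round(1),"offset",(X[:2]-q).round(1))
o=cv2.imread("pics/scene0.png").astype(int);d=np.abs(cv2.imread("pics/s3.png").astype(int)-o).max(2)
print("tin diff",d[200:228,100:146].max(),"seal diff",d[178:212,252:272].max(),d[178:212,252:272].mean())
E
python3 plan.py
```

```text
long [527.  217.2  93.8] offset [-3.3 -1.6]
square [439.3 206.3  93.6] offset [-1.9  0.3]
round [512.5 325.   92.6] offset [-2.6  1.3]
tin diff 41 seal diff 34 10.522058823529411
now 30.25 [478.4 -79.7 216.7] [-9.000e+01  2.000e-02 -2.768e+01] q [ -9.  11. -15.  64.   0. 108.] F [-0.3 -0.7 -0.7] op 0.5
```

```bash
python3 -c "
from cell import manip;print(manip.job_done())"
```

```text
the job is handed in; nothing more can be done
None
```

I put all four kit items in their own pockets and handed the job in at about 30 s of the 104 s allowed. The wax seal, the mint tin and the coloured look-alikes were not touched.

**Final checks**
- **Positions:** the last pictures show everything upright or flat in its pocket. The measured offsets from the pocket centres, against a limit of 14 mm, were about 3.7 mm for the long stamp, 1.9 mm for the square, 2.9 mm for the round and 2.2 mm for the ink pad. The ink pad was measured just after I placed it.
- **Seated heights:** each stamp met the floor (4–5 N) at the gripper height expected for sitting fully down. The ink pad was let go about 1 mm above the floor, and its top then measured 36.2 mm against the 37 mm expected.
- **Seal and tin:** both look unmoved in the last scene picture. I compared it with the first picture around each. The tin showed only small differences. The seal area differed a little more (mean 10 grey levels), which I took to be shadow but did not confirm.

**Disagreement:** the final camera reading of the stamp tops was about 93 mm, against 101 mm expected. I put this down to rough pixel picks and the camera reading the caddy about 2 mm low. I trusted the floor contact instead and did not re-measure.

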